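# Reset a shelf divider to the ticketed notch

## Task

Push the shelf divider along its rail by its blue post, with the fingertips, until it drops into the notch beside the orange ticket and sits down in it, then take the hand away. Push it gently and do not grip it or lift it off the rail; leave the tins on the shelf board standing where they are.

Things in the scene. Friction and masses are not known exactly. Their poses are not given: they have to be found in the camera images.
- shelf: fixed white shelf board 212 x 460 mm, top 20 mm up; steel rail (top 36 mm up) along its near edge, green ticket strip (24 mm up) on the robot's side. Origin at table level under the rail's middle; y runs along the rail, x to the board's back. The rail's flat top has four V notches at y = -90, -30, +30, +90 mm, 30 mm wide, sloping 22 degrees
- divider: shelf divider, about 0.5 kg: blue push post on a grey shoe (44 across x 26 along the rail x 14 mm high) that rides on the rail, and a grey panel 4 mm thick, 54 mm high, that runs 100 mm back over the board. It slides freely and drops by itself into any notch its foot comes over. Origin mid-shoe, 50 mm above the table while on the flat of the rail; axes as the shelf's
- post (a point): middle of the push post's height (its foot is straight below), 84 mm above the table while on the flat of the rail. The smooth blue post is 36 mm across the rail, 18 mm along the rail, and stands from 58 to 109 mm above the table, free on both sides: push one of the sides that face along the rail
- runner (a joint): divider's place along the rail, m: the post's y in the shelf's frame; 0 at the middle, end stops at -0.118 and 0.118. It starts on the flat between the two middle notches
- lift (a joint): divider's height, m: 0 riding on the flat of the rail, about -0.006 fully down in a notch, above 0 lifted. Pushing along the flat takes about 1 N, out of a notch about 3 to 8 N; past a notch's edge the push falls to nothing and the divider runs down to the notch's middle by its own weight
- ticket_orange: orange ticket, 30 x 44 x 3 mm, fixed flat on the green strip before one of the four notches (the other three have white tickets). Origin mid-underside, 43 mm to the robot's side of the rail; axes parallel to the shelf's; its y in the shelf's frame is its notch's
- tin_a: white tin with a blue lid, 60 mm across, 75 mm tall, on the left end of the shelf board; loose; origin in the middle of its underside
- tin_b: white tin with a blue lid, 60 mm across, 75 mm tall, behind tin_a; loose; origin in the middle of its underside
- tin_c: gold tin with a blue lid, 64 mm across, 70 mm tall, on the right end of the shelf board; loose; origin in the middle of its underside
- tin_d: gold tin with a blue lid, 64 mm across, 70 mm tall, behind tin_c; loose; origin in the middle of its underside
- tin_e: small white tin with a light green lid, 48 mm across, 60 mm tall, at the back of the shelf board behind the divider's panel; loose; origin in the middle of its underside

How it is judged (in metres and radians):
At the end, for the whole second after the job is handed in: the divider rests in the notch of the orange ticket: its post within 5 mm of the ticket's middle along the rail, dropped at least 4.5 mm below the flat of the rail, and at rest (under 10 mm/s) (y of post in the frame of ticket_orange between -0.005 and 0.005 m and value of joint lift below -0.0045 m and velocity of joint runner between -0.01 and 0.01 m/s); the robot touches nothing.
It fails at once if the divider is lifted off its rail (by more than 10 mm) (value of joint lift above 0.01 m).
It fails at once if the divider is gripped or shoved hard (more than 30 N from the fingers) (contact force between the fingers and divider above 30 N).
It fails at once if a tin on the shelf board is moved (by more than 12 mm) (distance of any of tin_a, tin_b, tin_c, tin_d, tin_e from where it was at the start of the episode above 0.012 m).
It also fails if it takes over 40 s, if anything falls off the work surface, if the arm or the gripper's body presses on something with over 40 N, if the wrist force passes 120 N, or if a joint passes its speed limit or range.

## Robot

A 7-joint arm with a two-finger parallel gripper is mounted at the origin on the work surface. World frame = base frame: x ahead of the robot, y to its left, z up, the work surface at z = 0. Lengths are in m, angles in degrees, forces in N, time in s.
With the tool pointing down it reaches from about 0.425 to 0.875 m from the base axis. Payload 4.7 kg.
Tool frame: the origin (TCP) lies on the centre line of the jaws, within the pads' length; the fingertips stand 8 mm ahead of it and the grasp point (between the pads) lies 11 mm behind it; z points along the fingers, y is the direction in which the jaws open and shut (so a half turn about z gives the same grasp; the last joint's range is limited). The gripper opens to 87 mm and grips with 3 to 60 N. Pads are 19 mm wide; open, the fingers measure 117 mm over their backs; the gripper's body (75 mm by 190 mm) begins 51 mm behind the grasp point.
Start: joints at [78.157, 18.392, -4.016, 83.108, 1.295, 78.541, -3.26], TCP at [0.142, -0.634, 0.231] pointing down, gripper open.
Joint ranges: [-163.93, 163.93], [-17.29, 119.83], [-79.2, 71.16], [3.27, 140.29], [-89.18, 269.18], [5.43, 117.66], [-154.24, 154.24]. Speed limits (degrees/s): [147.25, 147.25, 180, 180, 180, 180, 180].

## Interface

Orientations are given as [roll, pitch, yaw] about the fixed x, y, z axes, in that order (R = Rz(yaw) Ry(pitch) Rx(roll)).
In Python, from cell import status, vision, workorder gives the robot as it stands.
- The arm moves only by the tool step_arm, never from a script. Its argument "series" is a list of rows, each an object of numbers: "ax", "ay", "az": the turn, a rotation vector about the world's x, y, z in degrees; "x", "y", "z": the shift along the world's x, y, z in m; "claw": the opening in per cent of the stroke, from 0 (shut) to 100 (fully open). In form: [{"ax": .., "ay": .., "az": .., "x": .., "y": .., "z": .., "claw": ..}, ...]. A call has 1 to 12 rows; each row is the pose to reach, as a shift and turn from the pose commanded when the call began; what a row does not reach only later rows make up. A row lasts 1/10 s, in which the tool goes at most 50 mm and 8.59 degrees, less where a joint would pass 70% of its speed; a pose out of reach is approached as far as the arm can. A call with a gripper value outside its range is refused whole. The fingers move at their own pace and stop on an object; "squeeze" is the grip in N (left out, the last holds). Time passes only in rows, so rows that repeat a pose let the fingers close. It gives the time, the measured TCP pose, the force and the opening at its end, in the units of the state.
- status.get_obs(): the state, without advancing time (a new reading comes with each control period).
- vision.read_camera(name): name is "side" or "top"; returns the picture (400x640x3 uint8, red, green, blue); there is no depth.
- vision.camera_params(name): a dict with "fovy" (degrees; the focal length in pixels is half the picture's height over the tangent of half this angle, whatever the lens; pixels are square), "cx", "cy" (the principal point, pixels), "eye" and "orientation" of the camera in the world. Camera axes: x right, y down, z forward; pixel columns grow to the right and rows downward; lengths in m; the calibration is good to about 2 mm. A picture is of the moment at which its call begins. camera_params takes no time and is no camera call.
- workorder.sign_off(): hands the job in, once; it reports no verdict.
The state is a dict: "time_s": time; "qpos": joint angles; "joint_velocities": joint speeds; "effort": joint torques, N m; "tool_pos": TCP position; "tool_rot": TCP orientation; "force": force on the tool from outside, world axes, zero at the start; "wrist_torque": the same for the moment, N m; "grip_width": finger opening in m.
Only numpy, scipy, OpenCV 4.12 (cv2) and the standard library are available. Lean on these libraries where they do the work, as an engineer would, in place of code of your own. Each camera call takes 0.05 s, during which the arm holds its last target.

## Working session

There is one attempt and no reset: what is moved stays moved. The work goes in short steps, Python scripts to look and compute and a tool call to move; the robot and the scene stay as the last step left them, time stands still between calls to the robot, and variables do not carry over. Pictures are saved under pics/ and viewed, and the job is handed in when it is done.

Besides the shell and the picture viewer there is one more tool, called after "Request:" by a JSON object that holds its "op" and its "data". step_arm: Moves the arm, as the interface text tells. Its arguments: {"type":"object","properties":{"series":{"type":"array"},"squeeze":{"type":"number"}},"required":["series"]}

```bash
mkdir -p pics
python3 - <<'E'
from cell import status, vision
import cv2
o=status.get_obs(); print({k:o[k] for k in('time_s','tool_pos','tool_rot','force','grip_width')})
for n in('top','side'):
    p=vision.camera_params(n);print(n,p)
    cv2.imwrite(f'pics/{n}0.png',vision.read_camera(n)[:,:,::-1])
E
```

```text
{'time_s': 0.0, 'tool_pos': array([ 0.14219835, -0.63372147,  0.22947533]), 'tool_rot': array([-1.79893173e+02,  6.73470519e-03,  1.26536832e+01]), 'force': array([ 0.30241792, -0.58461971, -0.03860585]), 'grip_width': 0.08704347892000754}
top {'fovy': 46.36010696270889, 'cx': 314.82534126493647, 'cy': 194.84551179643034, 'eye': array([0.53858799, 0.03078826, 0.86506583]), 'orientation': array([-171.9813274 ,   -0.51848239,  -90.34679004])}
side {'fovy': 54.088717732760486, 'cx': 316.2741485405997, 'cy': 198.90333852789024, 'eye': array([ 0.55623198, -0.48613698,  0.63387415]), 'orientation': array([-136.53498658,   -0.31293688,  -10.47669888])}
```

View pics/top0.png

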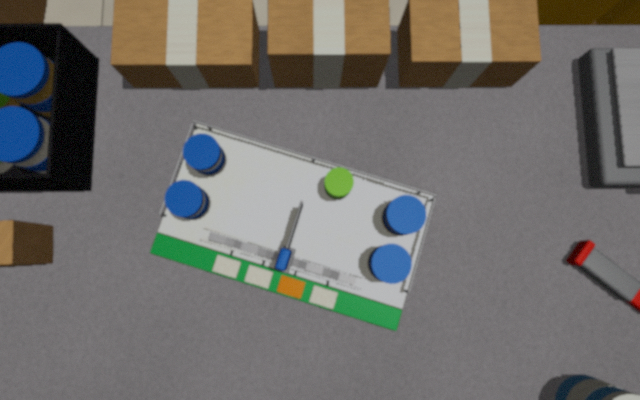

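View pics/side0.png

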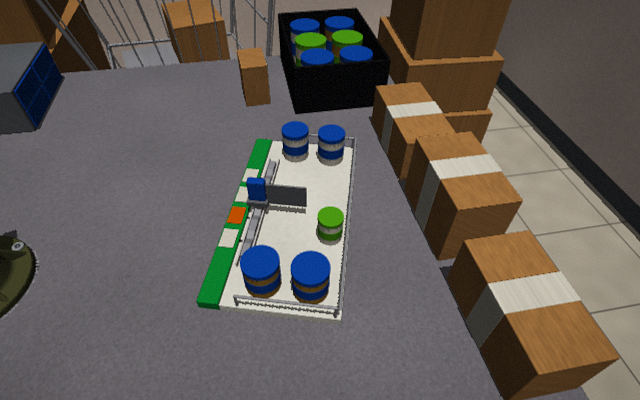

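The top view shows the orange ticket at about (291,287), third of four, and the post at about (283,259), on its left. Next I'll measure both.

```bash
cat > h.py <<'E'
import numpy as np, cv2
from cell import status, vision
from scipy.spatial.transform import Rotation as R
def ray(n,uv):
    p=vision.camera_params(n); f=200/np.tan(np.radians(p['fovy']/2))
    d=np.array([(uv[0]-p['cx'])/f,(uv[1]-p['cy'])/f,1.])
    return p['eye'],R.from_euler('xyz',p['orientation'],degrees=True).as_matrix()@d
def onz(n,uv,z):
    e,d=ray(n,uv); return e+d*(z-e[2])/d[2]
def proj(n,P):
    p=vision.camera_params(n); f=200/np.tan(np.radians(p['fovy']/2))
    c=R.from_euler('xyz',p['orientation'],degrees=True).as_matrix().T@(np.array(P)-p['eye'])
    return c[:2]/c[2]*f+[p['cx'],p['cy']]
def blobs(img,lo,hi,amin=30):
    m=cv2.inRange(cv2.cvtColor(img,cv2.COLOR_RGB2HSV),lo,hi)
    n,l,s,c=cv2.connectedComponentsWithStats(m)
    return [(c[i],s[i],l==i) for i in range(1,n) if s[i][4]>=amin]
E
python3 - <<'E'
from h import *
for n in('top','side'):
    im=cv2.imread(f'pics/{n}0.png')[:,:,::-1].copy()
    for nm,lo,hi in(('orange',(8,180,120),(20,255,255)),('green',(60,150,50),(80,255,200)),('blue',(100,150,50),(125,255,255))):
        for c,s,m in blobs(im,lo,hi):
            if nm=='orange' and not(200<c[0]<330 and 180<c[1]<300):continue
            x={'orange':.027,'green':.024,'blue':.109}[nm]
            r=cv2.minAreaRect(np.argwhere(m)[:,::-1].astype(np.float32))
            print(n,nm,c.round(1),s[4],onz(n,c,x).round(4), [onz(n,q,x)[:2].round(4).tolist() for q in cv2.boxPoints(r)] if nm!='blue' or s[4]<500 else '')
im=cv2.imread('pics/top0.png')
cv2.imwrite('pics/top0z.png',cv2.resize(im[200:330,140:440],None,fx=2.6,fy=2.6,interpolation=cv2.INTER_CUBIC))
im=cv2.imread('pics/side0.png')
cv2.imwrite('pics/side0z.png',cv2.resize(im[130:290,190:350],None,fx=3.6,fy=3.6,interpolation=cv2.INTER_CUBIC))
E
```

```text
top orange [290.6 286.5] 384 [0.4936 0.0662 0.027 ] [[0.4875, 0.0906], [0.514, 0.0812], [0.4999, 0.0414], [0.4735, 0.051]]
top green [183.6 252. ] 1265 [0.5552 0.2572 0.024 ] [[0.555, 0.3157], [0.5894, 0.3063], [0.5532, 0.1922], [0.5193, 0.2022]]
top green [242.3 270.4] 124 [0.5222 0.152  0.024 ] [[0.5079, 0.1651], [0.541, 0.1545], [0.5362, 0.14], [0.5031, 0.1507]]
top green [274.7 280.2] 136 [0.5047 0.0944 0.024 ] [[0.4871, 0.1048], [0.5243, 0.0994], [0.5217, 0.0827], [0.4845, 0.0882]]
top green [307.2 290.9] 127 [0.4858 0.037  0.024 ] [[0.472, 0.0514], [0.5047, 0.0383], [0.4994, 0.0248], [0.4668, 0.038]]
top green [367.3 310.2] 1307 [ 0.4517 -0.0687  0.024 ] [[0.4522, -0.0082], [0.4858, -0.0195], [0.4512, -0.1285], [0.4179, -0.1166]]
top blue [21.4 69.1] 2290 [0.862  0.5177 0.109 ] 
top blue [ 42.1 105.5] 140 [0.798  0.4781 0.109 ] [[0.7988, 0.5004], [0.8097, 0.4659], [0.7931, 0.46], [0.7823, 0.4943]]
top blue [ 18.6 133.7] 2057 [0.7496 0.5131 0.109 ] 
top blue [201.3 151.8] 985 [0.7178 0.2105 0.109 ] 
top blue [ 39.  166.3] 92 [0.6945 0.4754 0.109 ] [[0.6917, 0.4947], [0.7067, 0.4
[... 2288 characters left out ...]
1 0.109 ] [[0.6099, 0.1729], [0.6605, 0.171], [0.656, 0.1314], [0.6071, 0.1335]]
side blue [330.2 153.5] 189 [0.7015 0.1251 0.109 ] [[0.6727, 0.1142], [0.6813, 0.1537], [0.731, 0.1413], [0.7208, 0.1023]]
side blue [256.1 188.6] 386 [0.5424 0.0491 0.109 ] [[0.5254, 0.0816], [0.5617, 0.0751], [0.5562, 0.0165], [0.5218, 0.0226]]
side blue [259.3 262.4] 1097 [ 0.5344 -0.1188  0.109 ] 
side blue [310.  268.7] 1127 [ 0.6122 -0.145   0.109 ] 
side blue [263.2 286.6] 245 [ 0.5366 -0.1639  0.109 ] [[0.5085, -0.1435], [0.5631, -0.1442], [0.5632, -0.1756], [0.5105, -0.1746]]
side blue [310.  293.2] 240 [ 0.6048 -0.1879  0.109 ] [[0.5803, -0.1673], [0.6356, -0.172], [0.6318, -0.2005], [0.5784, -0.1958]]
```

View pics/top0z.png

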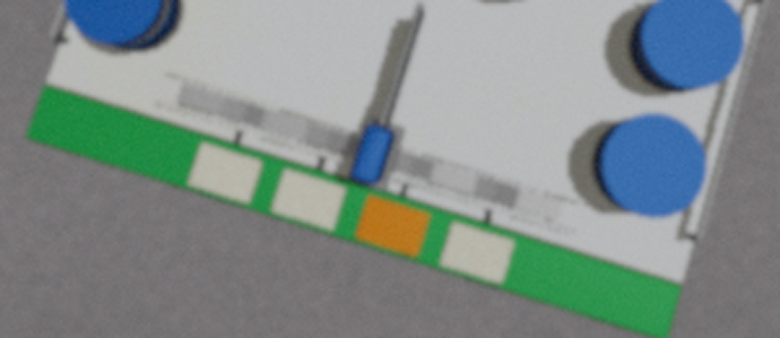

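View pics/side0z.png

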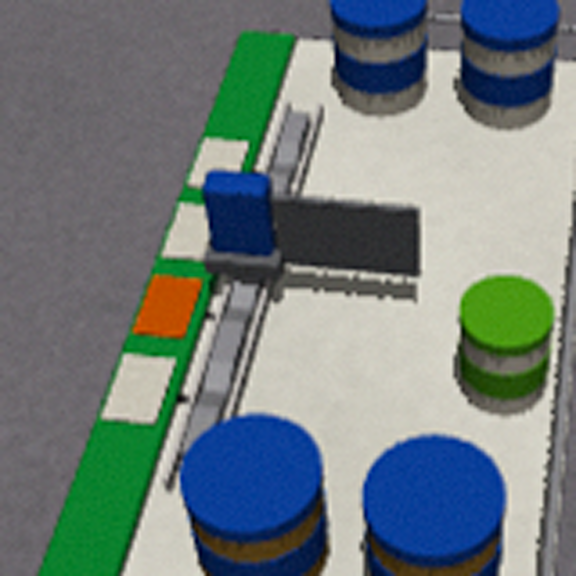

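Top-view measurements:
- The shelf yaw is about -17.6°.
- The orange notch is at about world (0.535, 0.053).
- The post is about 24–30 mm on its +y side, so I push towards shelf -y with closed fingers.

First I'll move round at height.

Request:
{"op": "step_arm", "data": {"series": [{"x":0.03,"y":0.023,"z":0.01,"az":-3,"claw":0},{"x":0.06,"y":0.046,"z":0.02,"az":-6,"claw":0},{"x":0.09,"y":0.07,"z":0.02,"az":-9,"claw":0},{"x":0.12,"y":0.093,"z":0.02,"az":-12,"claw":0},{"x":0.15,"y":0.116,"z":0.02,"az":-15,"claw":0},{"x":0.18,"y":0.14,"z":0.02,"az":-18,"claw":0},{"x":0.21,"y":0.163,"z":0.02,"az":-21,"claw":0},{"x":0.24,"y":0.187,"z":0.02,"az":-24,"claw":0},{"x":0.27,"y":0.21,"z":0.02,"az":-27,"claw":0},{"x":0.308,"y":0.234,"z":0.02,"az":-30.2,"claw":0},{"x":0.308,"y":0.234,"z":0.02,"az":-30.2,"claw":0}]}}

```text
invalid input
```

```bash
python3 -c "
from cell import status
o=status.get_obs();print(o)"
```

```text
{'time_s': 0.1, 'qpos': array([78.15671153, 18.43362989, -4.01547403, 83.16886113,  1.29516339,
       78.54084711, -3.26085765]), 'joint_velocities': array([ 0.07298973, -0.08539138,  0.09058739, -0.11817035, -0.02458069,
        0.00522416, -0.03895824]), 'effort': array([-1.88390995e-04, -4.92569160e+01, -4.05783020e-01, -3.13399172e+01,
       -6.42319769e-02,  3.94957792e-02,  7.18140700e-05]), 'tool_pos': array([ 0.14220297, -0.63375313,  0.22957596]), 'tool_rot': array([-1.79901904e+02,  5.70676947e-03,  1.26520293e+01]), 'force': array([-0.85843467, -0.36161241, -0.03872386]), 'wrist_torque': array([0.00341299, 0.03948408, 0.02936786]), 'grip_width': 0.08667204311613441}
```

Request:
{"op": "step_arm", "data": {"series": [{"ax":0,"ay":0,"az":-3,"x":0.03,"y":0.023,"z":0.01,"claw":0},{"ax":0,"ay":0,"az":-6,"x":0.06,"y":0.046,"z":0.02,"claw":0},{"ax":0,"ay":0,"az":-9,"x":0.09,"y":0.07,"z":0.02,"claw":0},{"ax":0,"ay":0,"az":-12,"x":0.12,"y":0.093,"z":0.02,"claw":0},{"ax":0,"ay":0,"az":-15,"x":0.15,"y":0.116,"z":0.02,"claw":0},{"ax":0,"ay":0,"az":-18,"x":0.18,"y":0.14,"z":0.02,"claw":0},{"ax":0,"ay":0,"az":-21,"x":0.21,"y":0.163,"z":0.02,"claw":0},{"ax":0,"ay":0,"az":-24,"x":0.24,"y":0.187,"z":0.02,"claw":0},{"ax":0,"ay":0,"az":-27,"x":0.27,"y":0.21,"z":0.02,"claw":0},{"ax":0,"ay":0,"az":-30.2,"x":0.308,"y":0.234,"z":0.02,"claw":0}]}}

```text
time_s: 1.1
tool_pos: [0.4502, -0.3998, 0.2503]
tool_rot: [180.0, 0.1, -17.8]
force: [0.6, -1.0, 0.4]
grip_width: 0.0147
```

```bash
python3 -c "
from cell import status
o=status.get_obs();print(o)"
```

```text
{'time_s': 1.1, 'qpos': array([ 51.40036312,  12.74811279, -14.57605122,  88.24101122,
         3.298262  ,  79.47026996, -71.22128143]), 'joint_velocities': array([-33.08230037,  15.12868103, -13.34754786, -16.99854478,
         5.93721011,   2.2902719 , -77.52103027]), 'effort': array([  2.21355334, -45.6665504 ,  -1.71564706, -29.86517966,
        -0.30368149,   0.17349907,   1.51191283]), 'tool_pos': array([ 0.45021535, -0.39978261,  0.25032559]), 'tool_rot': array([ 1.79959024e+02,  6.18349348e-02, -1.77842530e+01]), 'force': array([ 0.61258481, -0.96952622,  0.36961581]), 'wrist_torque': array([-0.04882318, -0.05760681, -0.01350059]), 'grip_width': 0.014667431323970855}
```

Request:
{"op": "step_arm", "data": {"series": [{"ax":0,"ay":0,"az":0,"x":0.009,"y":0.044,"z":0,"claw":0},{"ax":0,"ay":0,"az":0,"x":0.018,"y":0.088,"z":0,"claw":0},{"ax":0,"ay":0,"az":0,"x":0.027,"y":0.132,"z":0,"claw":0},{"ax":0,"ay":0,"az":0,"x":0.036,"y":0.176,"z":0,"claw":0},{"ax":0,"ay":0,"az":0,"x":0.045,"y":0.22,"z":0,"claw":0},{"ax":0,"ay":0,"az":0,"x":0.054,"y":0.264,"z":0,"claw":0},{"ax":0,"ay":0,"az":0,"x":0.063,"y":0.308,"z":0,"claw":0},{"ax":0,"ay":0,"az":0,"x":0.072,"y":0.352,"z":0,"claw":0},{"ax":0,"ay":0,"az":0,"x":0.081,"y":0.396,"z":0,"claw":0},{"ax":0,"ay":0,"az":0,"x":0.09,"y":0.44,"z":0,"claw":0},{"ax":0,"ay":0,"az":0,"x":0.1,"y":0.484,"z":0,"claw":0},{"ax":0,"ay":0,"az":0,"x":0.109,"y":0.53,"z":0,"claw":0}]}}

```text
time_s: 2.3
tool_pos: [0.5594, 0.1309, 0.2503]
tool_rot: [180.0, -0.0, -17.6]
force: [0.6, -0.4, -0.1]
grip_width: 0.0003
```

Run:
```python
from h import *
for n in('top','side'): cv2.imwrite(f'pics/{n}1.png',vision.read_camera(n)[:,:,::-1])
o=status.get_obs();print(o['time_s'],o['qpos'],o['tool_pos'],o['tool_rot'],o['grip_width'])
```

```text
2.4 [  17.56582265   11.97397348  -39.0242861    91.36737006    7.32677684
   79.29493656 -129.08357713] [0.55809629 0.13868725 0.25039743] [-1.79715700e+02  1.35064898e-01 -1.68803483e+01] 0.00010989615564075447
```

View pics/side1.png

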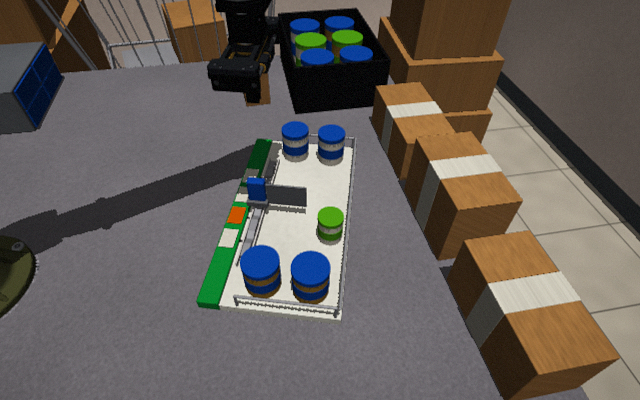

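Run:
```python
from h import *
o=status.get_obs();print(o['time_s'],o['tool_pos'],o['tool_rot'],o['joint_velocities'])
for n in('top','side'): print(n,proj(n,[.558,.139,.242]))
```

```text
2.4 [0.55809629 0.13868725 0.25039743] [-1.79715700e+02  1.35064898e-01 -1.68803483e+01] [ 3.20738139 -1.68407237  4.32288063  1.56403843  2.00782325  1.67768902
  3.76095852]
top [228.7764647 246.3426091]
side [253.06857594 100.6974747 ]
```

View pics/top1.png

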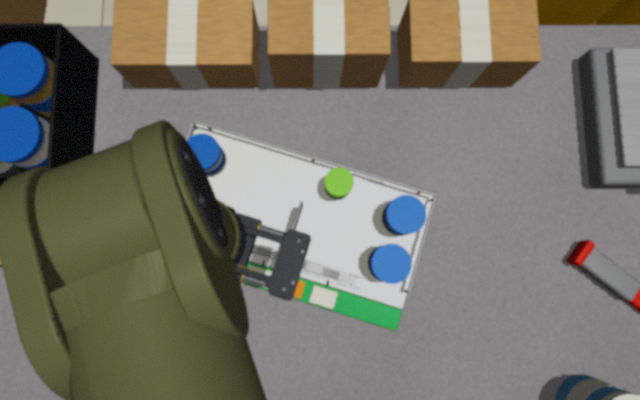

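The side view shows the gripper tip near (253,100), where the calibration predicts it, and the divider unmoved. Descend behind the post.

Request:
{"op": "step_arm", "data": {"series": [{"ax":0,"ay":0,"az":0,"x":0,"y":0,"z":-0.02,"claw":0},{"ax":0,"ay":0,"az":0,"x":0,"y":0,"z":-0.045,"claw":0},{"ax":0,"ay":0,"az":0,"x":0,"y":0,"z":-0.07,"claw":0},{"ax":0,"ay":0,"az":0,"x":0,"y":0,"z":-0.095,"claw":0},{"ax":0,"ay":0,"az":0,"x":0,"y":0,"z":-0.12,"claw":0},{"ax":0,"ay":0,"az":0,"x":0,"y":0,"z":-0.14,"claw":0},{"ax":0,"ay":0,"az":0,"x":0,"y":0,"z":-0.155,"claw":0},{"ax":0,"ay":0,"az":0,"x":0,"y":0,"z":-0.166,"claw":0},{"ax":0,"ay":0,"az":0,"x":0,"y":0,"z":-0.166,"claw":0},{"ax":0,"ay":0,"az":0,"x":0,"y":0,"z":-0.166,"claw":0}]}}

```text
time_s: 3.4
tool_pos: [0.5597, 0.1299, 0.0851]
tool_rot: [-180.0, -0.0, -17.5]
force: [0.5, 0.3, 0.0]
grip_width: 0.0005
```

```bash
cat > look.py <<'E'
from h import *
import sys
k=sys.argv[1]
im=vision.read_camera('side'); cv2.imwrite(f'pics/side{k}.png',im[:,:,::-1])
cv2.imwrite(f'pics/side{k}z.png',cv2.resize(im[110:290,190:350],None,fx=3.3,fy=3.3,interpolation=cv2.INTER_CUBIC)[:,:,::-1])
o=status.get_obs();print(o['time_s'],o['tool_pos'].round(4),o['tool_rot'].round(1),o['force'].round(2))
ey=np.array([.302,.953]);ex=np.array([.953,-.302]);t=np.array([.4938,.0655])
d=o['tool_pos'][:2]-t; print('tcp in ticket frame x,y',d@ex,d@ey)
for c,s,m in blobs(im,(100,150,50),(125,255,255)):
    if 225<c[0]<285 and 150<c[1]<245: print(c,s)
E
python3 look.py 2
```

```text
3.45 [0.5601 0.13   0.0855] [-1.80e+02 -1.00e-01 -1.75e+01] [-0.06 -0.3   0.  ]
tcp in ticket frame x,y 0.043684811505642525 0.08145195768124937
[255.91076115 188.71128609] [246 178  20  23 381]
```

View pics/side2z.png

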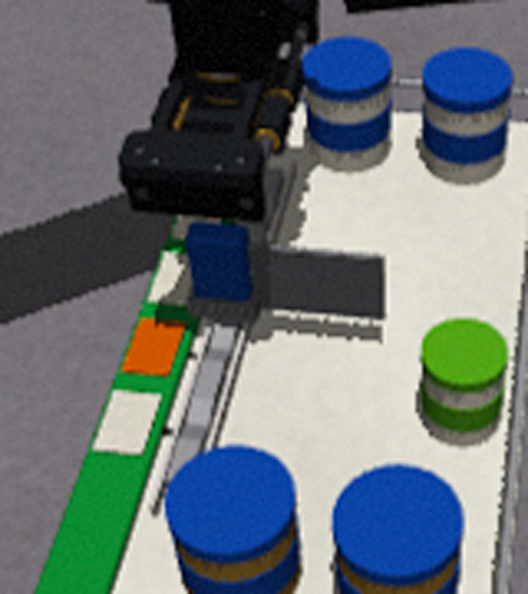

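Closed fingers are behind the post on the rail line, post at (256,189) still unmoved. Approach, then push slowly.

Request:
{"op": "step_arm", "data": {"series": [{"ax":0,"ay":0,"az":0,"x":-0.0018,"y":-0.0057,"z":0,"claw":0},{"ax":0,"ay":0,"az":0,"x":-0.0036,"y":-0.0114,"z":0,"claw":0},{"ax":0,"ay":0,"az":0,"x":-0.0054,"y":-0.0172,"z":0,"claw":0},{"ax":0,"ay":0,"az":0,"x":-0.0066,"y":-0.021,"z":0,"claw":0},{"ax":0,"ay":0,"az":0,"x":-0.0072,"y":-0.023,"z":0,"claw":0},{"ax":0,"ay":0,"az":0,"x":-0.0079,"y":-0.025,"z":0,"claw":0},{"ax":0,"ay":0,"az":0,"x":-0.0085,"y":-0.027,"z":0,"claw":0},{"ax":0,"ay":0,"az":0,"x":-0.0092,"y":-0.029,"z":0,"claw":0},{"ax":0,"ay":0,"az":0,"x":-0.0098,"y":-0.031,"z":0,"claw":0},{"ax":0,"ay":0,"az":0,"x":-0.0105,"y":-0.033,"z":0,"claw":0}]}}

```text
time_s: 4.45
tool_pos: [0.5488, 0.0967, 0.0845]
tool_rot: [180.0, 0.0, -17.5]
force: [-0.9, 0.1, 0.1]
grip_width: 0.0005
```

```bash
python3 look.py 3
```

```text
4.5 [0.5487 0.0962 0.0845] [180.    0.  -17.6] [ 0.07  0.46 -0.16]
tcp in ticket frame x,y 0.04300733356433895 0.04585242096351804
[256.5060241  194.92771084] [248 190  18  11 166]
```

View pics/side3z.png

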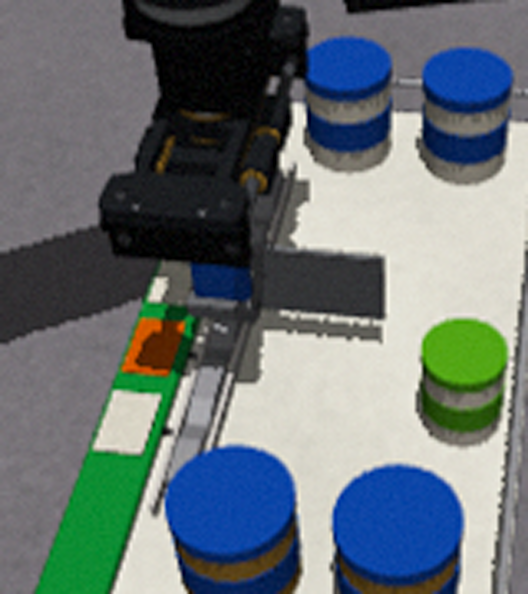

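Not touched yet: the post's bottom edge (row 201) and the panel haven't moved. Continue.

Request:
{"op": "step_arm", "data": {"series": [{"ax":0,"ay":0,"az":0,"x":-0.0006,"y":-0.0019,"z":0,"claw":0},{"ax":0,"ay":0,"az":0,"x":-0.0012,"y":-0.0038,"z":0,"claw":0},{"ax":0,"ay":0,"az":0,"x":-0.0018,"y":-0.0057,"z":0,"claw":0},{"ax":0,"ay":0,"az":0,"x":-0.0024,"y":-0.0076,"z":0,"claw":0},{"ax":0,"ay":0,"az":0,"x":-0.0024,"y":-0.0076,"z":0,"claw":0}]}}

```text
time_s: 5.0
tool_pos: [0.5462, 0.0884, 0.0845]
tool_rot: [179.9, 0.0, -17.6]
force: [-1.2, -0.1, 0.4]
grip_width: 0.0008
```

```bash
python3 look.py 4
```

```text
5.05 [0.5463 0.0884 0.0845] [179.9   0.  -17.6] [-0.61 -0.15 -0.04]
tcp in ticket frame x,y 0.04306958134168427 0.03771185061776969
[255.85365854 198.2195122 ] [247 193  19  11 164]
```

View pics/side4z.png

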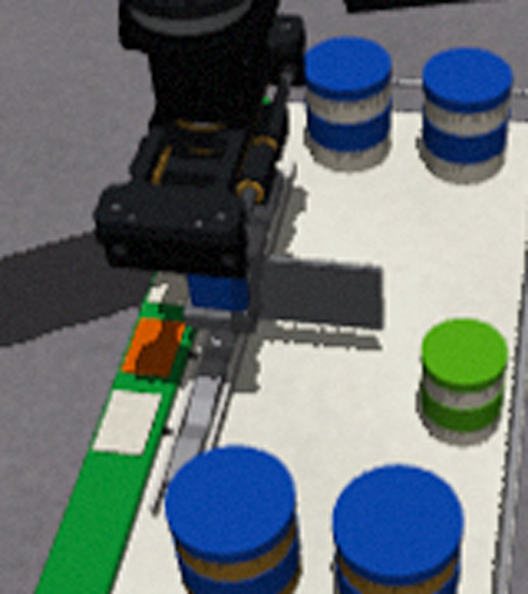

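Contact: the post edge moved to row 204 (about 7 mm), so its centre is now about 16 mm from the notch. Small steps now.

Request:
{"op": "step_arm", "data": {"series": [{"ax":0,"ay":0,"az":0,"x":-0.0003,"y":-0.001,"z":0,"claw":0},{"ax":0,"ay":0,"az":0,"x":-0.0006,"y":-0.0019,"z":0,"claw":0},{"ax":0,"ay":0,"az":0,"x":-0.0009,"y":-0.0029,"z":0,"claw":0},{"ax":0,"ay":0,"az":0,"x":-0.0009,"y":-0.0029,"z":0,"claw":0},{"ax":0,"ay":0,"az":0,"x":-0.0009,"y":-0.0029,"z":0,"claw":0}]}}

```text
time_s: 5.55
tool_pos: [0.5455, 0.0861, 0.0846]
tool_rot: [180.0, 0.0, -17.6]
force: [0.0, 0.3, -0.2]
grip_width: 0.0007
```

```bash
python3 look.py 5
```

```text
5.6 [0.5455 0.0862 0.0846] [180.    0.  -17.6] [-0.3   0.3  -0.58]
tcp in ticket frame x,y 0.04304299391047408 0.03536687755283816
[254.24137931 200.9612069 ] [245 194  19  15 232]
```

View pics/side5z.png

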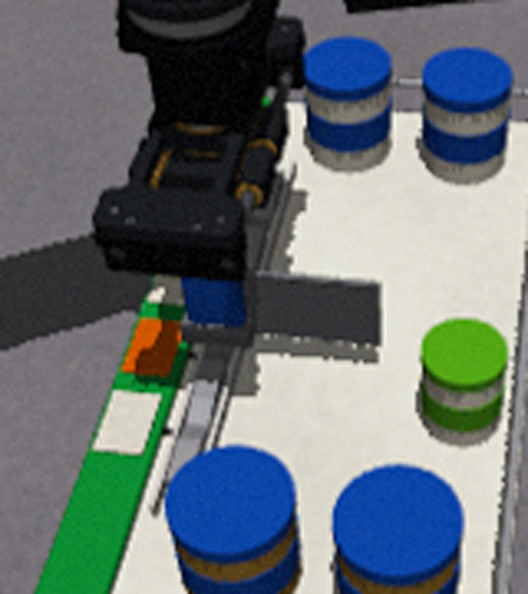

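It has run away from the finger: the post edge jumped to row 209, and the tool moved only 2.5 mm. I'll back off along the rail, then rise.

Request:
{"op": "step_arm", "data": {"series": [{"ax":0,"ay":0,"az":0,"x":0.0012,"y":0.0038,"z":0,"claw":0},{"ax":0,"ay":0,"az":0,"x":0.0036,"y":0.0114,"z":0,"claw":0},{"ax":0,"ay":0,"az":0,"x":0.006,"y":0.019,"z":0,"claw":0},{"ax":0,"ay":0,"az":0,"x":0.009,"y":0.0285,"z":0,"claw":0},{"ax":0,"ay":0,"az":0,"x":0.012,"y":0.038,"z":0.01,"claw":0},{"ax":0,"ay":0,"az":0,"x":0.012,"y":0.038,"z":0.035,"claw":0},{"ax":0,"ay":0,"az":0,"x":0.012,"y":0.038,"z":0.07,"claw":0},{"ax":0,"ay":0,"az":0,"x":0.012,"y":0.038,"z":0.11,"claw":0},{"ax":0,"ay":0,"az":0,"x":0.012,"y":0.038,"z":0.15,"claw":0},{"ax":0,"ay":0,"az":0,"x":0.012,"y":0.07,"z":0.18,"claw":0},{"ax":0,"ay":0,"az":0,"x":0.012,"y":0.11,"z":0.18,"claw":0},{"ax":0,"ay":0,"az":0,"x":0.012,"y":0.15,"z":0.18,"claw":0}]}}

```text
time_s: 6.8
tool_pos: [0.5583, 0.2382, 0.2673]
tool_rot: [-179.9, -0.2, -17.6]
force: [0.0, -0.9, -0.1]
grip_width: 0.0005
```

Request:
{"op": "step_arm", "data": {"series": [{"ax":0,"ay":0,"az":0,"x":0,"y":0.02,"z":0,"claw":0},{"ax":0,"ay":0,"az":0,"x":0,"y":0.03,"z":0,"claw":0},{"ax":0,"ay":0,"az":0,"x":0,"y":0.03,"z":0,"claw":0},{"ax":0,"ay":0,"az":0,"x":0,"y":0.03,"z":0,"claw":0}]}}

```text
time_s: 7.2
tool_pos: [0.558, 0.265, 0.2646]
tool_rot: [179.9, -0.0, -17.6]
force: [0.2, 0.4, 0.1]
grip_width: 0.0008
```

```bash
python3 look.py 6
python3 - <<'E'
from h import *
im=vision.read_camera('top'); cv2.imwrite('pics/top6.png',im[:,:,::-1])
ey=np.array([.302,.953]);ex=np.array([.953,-.302]);t=np.array([.4938,.0655])
for n,im in(('top',im),('side',cv2.imread('pics/side6.png')[:,:,::-1].copy())):
  for c,s,m in blobs(im,(100,150,50),(125,255,255)):
    P=onz(n,c,.103 if n=='top' else .085)[:2]-t
    if abs(P@ey)<.06 and abs(P@ex)<.08: print(n,c,s,'x,y in ticket',P@ex,P@ey)
  # expected bottom-face near edge of post at lift 0 / -6mm, y=0
for z in(.109,.103):
  print(z,'side near top edge px',proj('side',[*(t+.043*ex-.009*ey),z]),'bottom',proj('side',[*(t+.043*ex-.009*ey),z-.051]))
E
```

```text
7.25 [0.5582 0.2644 0.2646] [179.9  -0.  -17.7] [-0.14  0.14 -0.03]
tcp in ticket frame x,y 0.001273108316859901 0.20900903104051177
[253.45979899 198.93467337] [244 187  20  25 398]
top [296.36764706 263.08823529] [290 252  14  22 204] x,y in ticket 0.042656079480088004 0.0011486078432232805
side [253.45979899 198.93467337] [244 187  20  25 398] x,y in ticket 0.044679900531696674 -0.0060809656376505155
0.109 side near top edge px [250.79203077 191.17929615] bottom [253.78635816 209.32931926]
0.103 side near top edge px [251.15984469 193.40878891] bottom [254.11988509 211.35098244]
```

View pics/side6z.png

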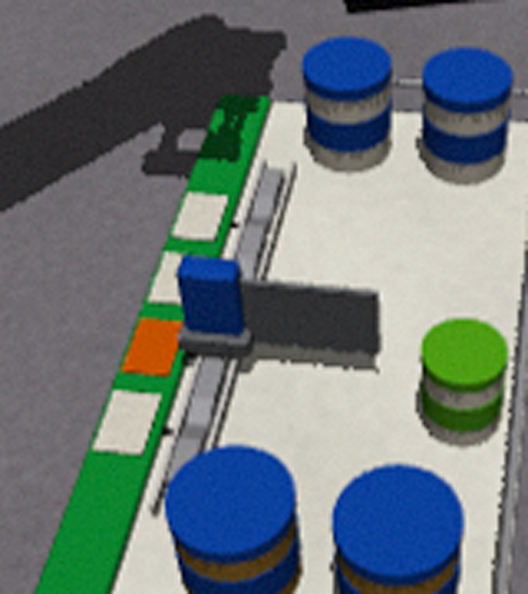

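View pics/top6.png

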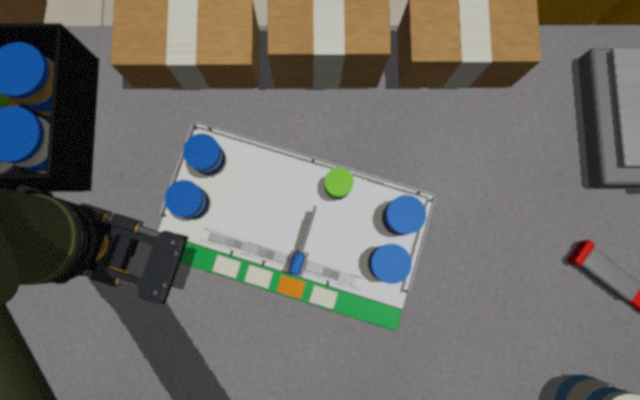

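The top view puts the post (296,263) 1 mm from the ticket's middle. In the side view its foot edge is at row 212, which fits a divider that is fully down, and the shadow gap under the panel has shrunk. The hand is clear and the tins are at the same pixels as before.

```bash
python3 -c "
from cell import workorder; print(workorder.sign_off())"
```

```text
the job is handed in; nothing more can be done
None
```

I pushed the divider along the rail with the closed fingertips until it ran down into the orange ticket's notch. Then I backed the hand off along the rail, raised it clear and handed the job in at about 7.3 s.

- **Position:** the top camera puts the post about 1 mm from the ticket's middle along the rail. A rough side-view estimate from the blob centroid gave -6 mm. I trusted the top view, because that estimate assumes the wrong height for the visible faces.
- **Drop:** the foot edge is at row 212 in the side view. The prediction is 211.4 for fully down and 209.3 for riding on the flat. The two are only about 2 pixels apart, so this supports the drop but does not measure it. The divider also jumped ahead of the finger at the notch edge, as it should when it drops in.
- **Force:** the force reading was about 1 N or less every time I read it during the push, so it was noise-level. I did not log it continuously.
- **Tins:** they look unmoved in the pictures, compared by eye.

The first move call was refused because I had left out the zero turn values. Nothing moved.

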